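# Sort two hex bolts by length with a stepped gap gauge

### The arm

A 7-joint arm with a two-finger parallel gripper is mounted at the origin on a cart in front of the work surface, level with it; the furniture and walls round the work are solid. World frame = base frame: x ahead of the robot, y to its left, z up, the work surface at z = 0. Lengths are in m, angles in rad, forces in N, time in s.
With the tool pointing down it reaches from about 0.425 to 1.025 m from the base axis. Payload 3.6 kg.
Tool frame: the origin (TCP) lies midway between the tips of the shut fingers; the grasp point (between the pads) lies 19 mm behind it; z points along the fingers, y is the line along which they close (so a half turn about z gives the same grasp; the last joint's range is limited). The gripper opens to 85 mm and grips with 20 to 120 N. Pads are 22 mm wide; open, the fingers measure 114 mm over their backs; the gripper's body (76 mm by 85 mm) begins 54 mm behind the grasp point. The pads swing forward as they close: fully open they stand 13 mm farther back than shut.
Start: joints at [-1.393, 0.591, 0.048, 1.609, -0.033, 0.943, -0.034], TCP at [0.195, 0.698, 0.231] pointing down, gripper open.
Joint ranges: [-2.69, 2.69], [-0.47, 2.24], [-1.27, 1.36], [0.19, 2.51], [-1.53, 4.68], [0.08, 2.07], [-3.09, 3.09]. Speed limits (rad/s): [2.57, 2.57, 3.14, 3.14, 3.14, 3.14, 3.14].

### API

Orientations are given as a 3x3 rotation matrix whose columns are the frame's x, y, z axes.
In Python, from plant import env gives the robot as it stands. The module is installed in compiled form; this text tells all that it offers.
- The arm moves only by the tool jog_arm, never from a script. Its argument "moves" is a list of rows, each an object with "translation": the shift along the tool's x, y, z in m, a list of three; "turn": the turn, a rotation vector about the tool's x, y, z in degrees, a list of three; "gripper": the opening, from -1 (shut) to 1 (fully open). In form: [{"translation": [tx, ty, tz], "turn": [ax, ay, az], "gripper": gripper}, ...]. A call has 1 to 20 rows; each row is the pose to reach, as a shift and turn from the pose commanded when the call began, along the tool's axes at that moment; what a row does not reach only later rows make up. A row lasts 1/8 s, in which the tool goes at most 62.5 mm and 10.7 degrees, less where a joint would pass 70% of its speed; a pose out of reach is approached as far as the arm can. A call with a gripper value outside its range is refused whole. The fingers move at their own pace and stop on an object; "squeeze" is the grip in N (left out, the last holds). Time passes only in rows, so rows that repeat a pose let the fingers close. It gives the time, the measured TCP pose, the force, the opening and the grip force at its end, in the units of the state.
- env.state(): the state, without advancing time (a new reading comes with each control period).
- env.capture(name): name is "scene" or "side" or "wrist"; returns the picture (400x640x3 uint8, red, green, blue); there is no depth.
- env.camera_info(name): a dict with "camera_matrix" (3x3 intrinsics, pixels), "rvec" (rotation vector, rad) and "tvec" (3), from world to camera coordinates, as OpenCV has them. Camera axes: x right, y down, z forward; pixel columns grow to the right and rows downward; lengths in m; the calibration is good to about 2 mm. A picture is of the moment at which its call begins: read the wrist's pose just before it. camera_info takes no time and is no camera call; for the wrist camera it gives the pose at the moment of the call.
- env.job_done(): hands the job in; it is judged then, once.
The state is a dict: "time_s": time; "q": joint angles; "joint_velocities": joint speeds; "joint_torque": joint torques, N m; "position": TCP position; "tcp_rot": TCP orientation; "force": force on the tool from outside, world axes, zero at the start; "torque": the same for the moment, N m; "opening": finger opening in m; "grip_force": force on a finger pad.
Only numpy, scipy, OpenCV 4.12 (cv2) and the standard library are available. Lean on these libraries where they do the work, as an engineer would, in place of code of your own. Each camera call takes 0.05 s, during which the arm holds its last target. There are 200 camera calls.

### The job

Sort the two steel bolts by length, one at a time and in either order, leaving the other lying untouched until its turn: lower the bolt lengthwise into the slot of the dark steel gauge, let it sit level there on the step it fits (short bolt on the bottom of the slot, long bolt on the upper ledges) for about half a second, then lay it flat in the matching tray, the short bolt in the short tray and the long bolt in the long one. Both bolts must end up lying flat and let go in their own trays; do not knock the vial or the timer about.

Things in the scene. Friction and masses are not known exactly. Their poses are not given: they have to be found in the camera images.
- long_bolt: Longer steel hex bolt lying on the worktop: 140 mm overall along its own y, origin at its middle on its axis (11 mm above what it lies on). Round 14 mm shank between a hex head (10 mm long, -y end) and a hex nut (12 mm, 6 mm short of the +y end), both 22 mm across flats, so it lies level and does not roll. Bare shank within 50 mm of the middle. 0.14-0.28 kg. May be turned end for end.
- short_bolt: The shorter steel hex bolt: 100 mm overall along its own y, otherwise like the long one (14 mm shank, 22 mm head and nut, origin at its middle, 11 mm above what it lies on, either way round). 0.1 to 0.21 kg. Bare shank free to grip within 30 mm of the middle.
- gauge: Fixed dark steel stepped gap gauge 190 (its y) x 44 (x) x 54 mm high; origin: centre of underside. Slot along y between stepped end blocks, open at both sides, so fingers closed across a bolt's middle go down beside it. Slot bottom 8 mm high, 110 mm long (for the 100 mm bolt); upper ledges 30 mm high, 150 mm between upper blocks (carry the 140 mm bolt's ends). Slot lies roughly along world x.
- low_seat (a point): Where the middle of the short bolt is when it sits on the bottom of the gauge slot: 19 mm above the worktop, on the gauge's centre.
- high_seat (a point): Where the middle of the long bolt is when it sits on the upper ledges of the gauge: 41 mm above the worktop, on the gauge's centre.
- long_tray: Fixed open grey tray, the longer one: outside 98 mm (its x) by 180 mm (its y), 22 mm high, walls 4 mm, inside 90 by 172 mm, floor about 4 mm; origin at the centre of its underside. The bolt should lie roughly along its y.
- short_tray: Fixed open grey tray, the shorter one: outside 98 mm (its x) by 138 mm (its y), 22 mm high, walls 4 mm, inside 90 by 130 mm, floor about 4 mm; origin at the centre of its underside. The bolt should lie roughly along its y.
- vial_c: Bystander: capped vial 30 mm across and 60 mm high standing to the right of the bolts; origin at the centre of its underside.
- timer: Bystander: flat timer 56 x 66 x 17 mm lying right of the bolts; origin at the centre of its underside.
Things that resemble listed ones, but are neither listed nor needed, are in the scene too. What is shaped like the short_bolt but orange is not meant.

How it is judged:
By the outcome, as a careful person would: the job done as asked, in the order asked, and still so for the second after the job is handed in, with the robot touching nothing.
It also fails if it takes over 67 s, if anything falls off the work surface, if the arm or the gripper's body presses on something with over 40 N, if the wrist force passes 120 N, or if a joint passes its speed limit or range.

## Working session

There is one attempt and no reset: what is moved stays moved. The work goes in short steps, Python scripts to look and compute and a tool call to move; the robot and the scene stay as the last step left them, time stands still between calls to the robot, and variables do not carry over. Pictures are saved under pics/ and viewed, at most 10 in all, crops included, and the job is handed in when it is done.

Besides the shell and the picture viewer there is one more tool, called after ">>>" as name(argument=value, ...) on one line, values as JSON. jog_arm: Moves the arm, as the interface text tells. Its arguments: {"type":"object","properties":{"moves":{"type":"array"},"squeeze":{"type":"number"}},"required":["moves"]}

```bash
mkdir -p pics; cat > h.py <<'E'
import numpy as np, cv2
from plant import env
def cam(n):
    c=env.camera_info(n); K=np.array(c["camera_matrix"],float); R=cv2.Rodrigues(np.array(c["rvec"],float))[0]; t=np.array(c["tvec"],float).ravel(); return K,R,t
def ray(n,uv,z,c=None):
    K,R,t=c or cam(n); uv=np.atleast_2d(np.array(uv,float))
    d=(np.linalg.inv(K)@np.c_[uv,np.ones(len(uv))].T).T@R; o=-R.T@t
    return o+d*((z-o[2])/d[:,2])[:,None]
def proj(n,P,c=None):
    K,R,t=c or cam(n); p=(K@(R@np.atleast_2d(P).T+t[:,None])).T; return p[:,:2]/p[:,2:]
def snap(n,f):
    im=env.capture(n)[:,:,::-1].copy(); cv2.imwrite("pics/"+f,im); return im
E
python3 - <<'E'
from h import *
a=snap("scene","scene0.png"); b=snap("side","side0.png"); c=snap("wrist","wrist0.png")
for n in("scene","side","wrist"):
    K,R,t=cam(n); print(n,np.round(K[0,0]),np.round(-R.T@t,3),np.round(R[2],2))
print(env.state())
E
```

```text
scene 371.0 [-0.136  0.5    0.607] [ 0.62 -0.6  -0.51]
side 486.0 [-0.034 -0.648  1.175] [ 0.38  0.39 -0.84]
wrist 346.0 [0.132 0.716 0.372] [ 0.25 -0.07 -0.97]
{'time_s': 0.15, 'q': array([-1.39251325,  0.59195684,  0.04836073,  1.60950352, -0.03330491,
        0.94272984, -0.03369573]), 'joint_velocities': array([ 0.00025154, -0.00120965,  0.000506  , -0.00402856,  0.00191023,
        0.00031411, -0.00079628]), 'joint_torque': array([ 2.48430704e-03, -5.49248958e+01,  1.54944286e+00, -1.98454767e+01,
        9.52992094e-03,  5.64195332e-03,  1.41951679e-05]), 'position': array([0.19447076, 0.69776916, 0.23037894]), 'tcp_rot': array([[-9.63304512e-01,  2.68410670e-01, -3.59060829e-04],
       [ 2.68410881e-01,  9.63302921e-01, -1.75546845e-03],
       [-1.25302119e-04, -1.78742652e-03, -9.99998395e-01]]), 'force': array([0.44703876, 1.32401585, 0.12623957]), 'torque': array([ 0.00780673, -0.01596803, -0.04184483]), 'grip_force': 0.0, 'opening': 0.08559892160529345}
```

View pics/scene0.png

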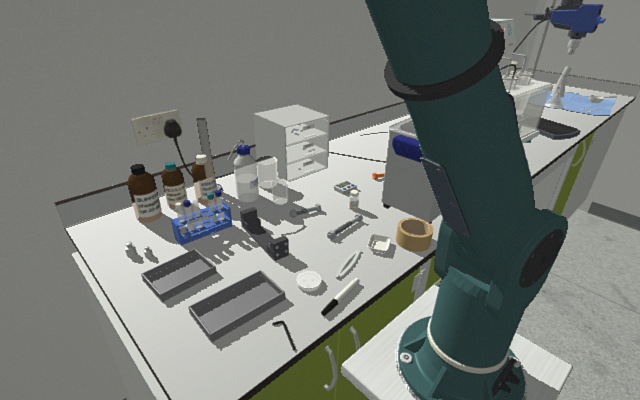

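View pics/side0.png

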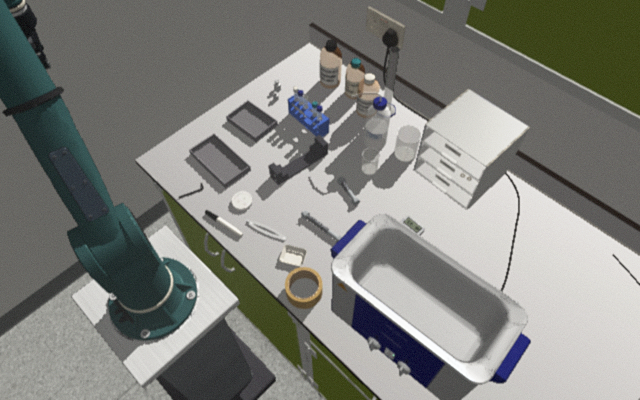

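Scene picture: short tray is near (180,272), long tray (237,303) and the gauge runs (250,218)–(280,247). The steel bolts are at (306,211) and (346,227). The vial is at (354,200), the timer at (346,187), and an orange thing at (378,176). In the side picture the bolts are at (347,192) and (320,227), the gauge at (300,160) and the trays at (251,121) and (219,160).

```bash
python3 - <<'E'
from h import *
a=cv2.imread("pics/scene0.png"); b=cv2.imread("pics/side0.png")
cv2.imwrite("pics/c1.png",cv2.resize(a[140:340,135:395],None,fx=3,fy=3,interpolation=cv2.INTER_CUBIC))
cv2.imwrite("pics/c2.png",cv2.resize(b[85:285,185:445],None,fx=3,fy=3,interpolation=cv2.INTER_CUBIC))
for n,uv in {"b1":(306,211),"b2":(346,227),"orange":(378,176),"timer":(346,187)}.items(): print(n,ray("scene",uv,.011).round(3))
for n,uv in {"b1":(347,192),"b2":(320,227),"st":(251,121),"lt":(219,160),"g":(300,160)}.items(): print(n,ray("side",uv,.011).round(3))
E
```

```text
b1 [[ 0.586 -0.138  0.011]]
b2 [[ 0.444 -0.166  0.011]]
orange [[ 0.593 -0.494  0.011]]
timer [[ 0.612 -0.344  0.011]]
b1 [[ 0.58  -0.141  0.011]]
b2 [[ 0.442 -0.167  0.011]]
st [[0.569 0.267 0.011]]
lt [[0.397 0.218 0.011]]
g [[0.568 0.04  0.011]]
```

View pics/c1.png

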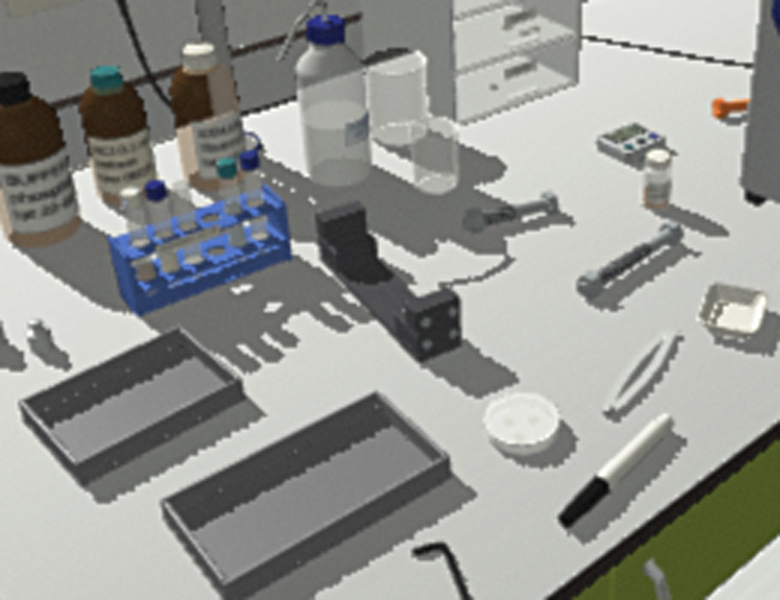

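View pics/c2.png

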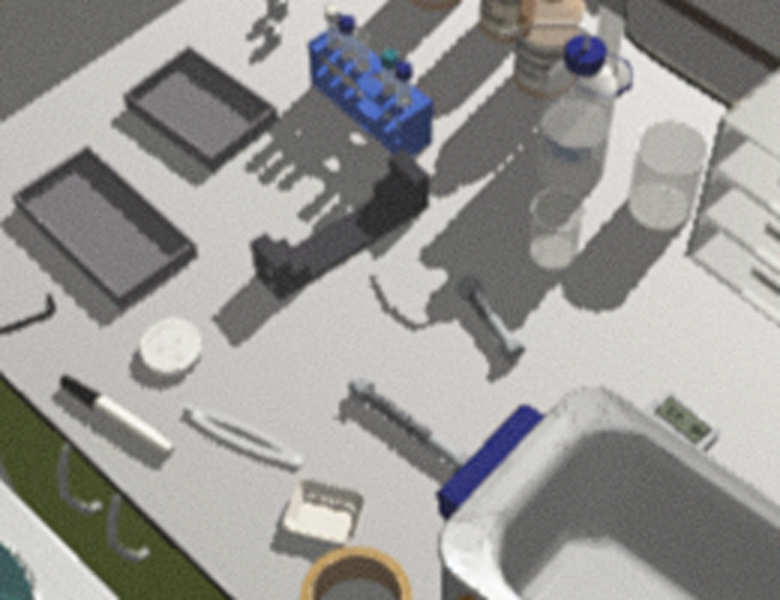

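Candidates for the bolts (full scene px): steel A at (306,211), steel B at (346,227), orange one at (378,176). The orange one is excluded by colour, and the crop shows A and B as grey steel with head and nut. Next I measure lengths and the fixtures.

```bash
python3 - <<'E'
from h import *
c1=lambda p:np.array(p)/3+[135,140]; c2=lambda p:np.array(p)/3+[185,85]
def show(n,a,b,z):
    A=ray("scene",c1(a),z) if a else None; B=ray("side",c2(b),z) if b else None
    for X in(A,B):
        if X is None: continue
        if len(X)==2: d=X[1]-X[0];print(n,X[:,:2].round(3).tolist(),"mid",X.mean(0)[:2].round(3),"L",np.linalg.norm(d).round(3),"ang",np.degrees(np.arctan2(d[1],d[0])).round(1))
        else: print(n,X[:,:2].round(3).tolist(),"c",X.mean(0)[:2].round(3),"L",np.linalg.norm(np.diff(X,axis=0),axis=1).round(3))
show("A",[(465,219),(558,204)],[(464,284),(518,352)],.011)
show("B",[(580,285),(682,234)],[(350,385),(470,468)],.011)
show("short",[(22,405),(178,330),(242,380),(80,470)],[(127,98),(190,48),(273,112),(212,165)],.022)
show("long",[(163,503),(378,394),(448,458),(225,588)],[(17,197),(87,150),(195,243),(120,303)],.022)
show("gauge top",[(317,212),(360,206),(460,292),(415,304)],[(252,240),(396,152),(428,180),(282,268)],.054)
show("vial",None,None,.0);print(ray("scene",c1((657,203)),0),ray("scene",c1((630,152)),.01))
E
```

```text
A [[0.609, -0.094], [0.568, -0.184]] mid [ 0.589 -0.139] L 0.099 ang -114.5
A [[0.598, -0.096], [0.575, -0.187]] mid [ 0.587 -0.142] L 0.094 ang -103.8
B [[0.45, -0.1], [0.445, -0.237]] mid [ 0.447 -0.169] L 0.137 ang -92.3
B [[0.438, -0.099], [0.452, -0.24]] mid [ 0.445 -0.17 ] L 0.142 ang -84.4
short [[0.613, 0.342], [0.62, 0.209], [0.526, 0.202], [0.516, 0.338]] c [0.569 0.273] L [0.133 0.093 0.136]
short [[0.52, 0.324], [0.616, 0.332], [0.615, 0.197], [0.522, 0.189]] c [0.568 0.261] L [0.096 0.134 0.094]
long [[0.447, 0.309], [0.44, 0.132], [0.348, 0.136], [0.353, 0.314]] c [0.397 0.223] L [0.177 0.092 0.178]
long [[0.355, 0.3], [0.445, 0.298], [0.443, 0.125], [0.344, 0.122]] c [0.397 0.211] L [0.089 0.173 0.099]
gauge top [[0.657, 0.044], [0.64, 0.008], [0.468, 0.026], [0.48, 0.064]] c [0.561 0.036] L [0.04  0.172 0.04 ]
gauge top [[0.47, 0.067], [0.646, 0.045], [0.642, -0.004], [0.468, 0.021]] c [0.557 0.032] L [0.177 0.049 0.177]
[[ 0.51296654 -0.27673486  0.        ]] [[ 0.59716213 -0.32374266  0.01      ]]
```

Two views agree. A is the short bolt (about 0.10 m) at (0.588,-0.140), and B is the long bolt (about 0.14 m) at (0.446,-0.170). The gauge is near (0.56,0.034). I'll move to a view pose over them.

>>> jog_arm(moves=[{"translation": [-0.18, -0.22, -0.03], "turn": [0, 0, 25], "gripper": 1}, {"translation": [-0.18, -0.22, -0.03], "turn": [0, 0, 25], "gripper": 1}, {"translation": [-0.18, -0.22, -0.03], "turn": [0, 0, 25], "gripper": 1}, {"translation": [-0.18, -0.22, -0.03], "turn": [0, 0, 25], "gripper": 1}, {"translation": [-0.35, -0.44, -0.03], "turn": [0, 0, 50], "gripper": 1}, {"translation": [-0.35, -0.44, -0.03], "turn": [0, 0, 50], "gripper": 1}, {"translation": [-0.35, -0.44, -0.03], "turn": [0, 0, 50], "gripper": 1}, {"translation": [-0.35, -0.44, -0.03], "turn": [0, 0, 50], "gripper": 1}, {"translation": [-0.52, -0.66, -0.03], "turn": [0, 0, 75], "gripper": 1}, {"translation": [-0.52, -0.66, -0.03], "turn": [0, 0, 75], "gripper": 1}, {"translation": [-0.52, -0.66, -0.03], "turn": [0, 0, 75], "gripper": 1}, {"translation": [-0.52, -0.66, -0.03], "turn": [0, 0, 75], "gripper": 1}, {"translation": [-0.52, -0.66, -0.03], "turn": [0, 0, 75], "gripper": 1}, {"translation": [-0.52, -0.66, -0.03], "turn": [0, 0, 75], "gripper": 1}])

```text
time_s: 1.9
position: [0.5191, -0.0811, 0.2616]
tcp_rot: [[0.015, 1.0, 0.001], [1.0, -0.015, -0.002], [-0.002, 0.001, -1.0]]
force: [-0.2, 0.2, 0.3]
opening: 0.0853
grip_force: 0.0
```

```bash
python3 - <<'E'
from h import *
K,R,t=cam("wrist"); a=snap("wrist","w1.png"); np.savez("w1.npz",K=K,R=R,t=t)
s=env.state();print(s["time_s"],s["position"],s["tcp_rot"].round(3),s["q"].round(2))
E
```

```text
1.95 [ 0.52029701 -0.08423692  0.26198105] [[ 0.018  1.     0.003]
 [ 1.    -0.018 -0.005]
 [-0.005  0.004 -1.   ]] [-0.38  0.34  0.58  2.04 -0.25  0.82  0.33]
```

View pics/w1.png

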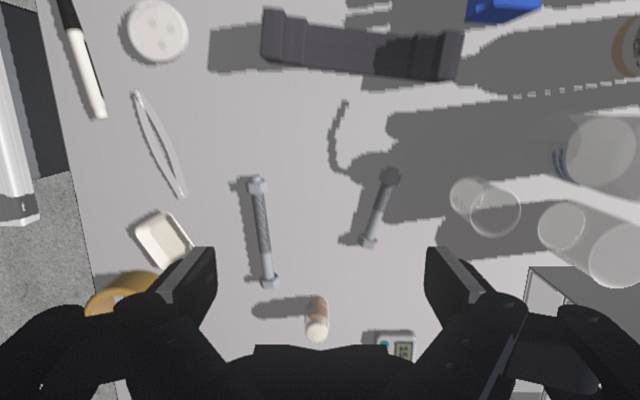

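The wrist picture shows the long bolt from (256,177) to (269,287), the short bolt from (391,170) to (368,247), and the gauge from (264,10) to (462,80). The vial is at (317,318) and the timer at (398,345). One enlarged crop will give fine edges.

```bash
python3 - <<'E'
from h import *
a=cv2.imread("pics/w1.png")
g=cv2.convertScaleAbs(cv2.resize(a[0:100,240:480],None,fx=3.3,fy=3.3,interpolation=cv2.INTER_CUBIC),alpha=1.6)
b=cv2.resize(a[160:300,230:420],None,fx=1.9,fy=1.9,interpolation=cv2.INTER_CUBIC)
im=np.zeros((600,800,3),np.uint8); im[:g.shape[0],:g.shape[1]]=g; im[332:332+b.shape[0],:b.shape[1]]=b
cv2.imwrite("pics/c3.png",im[:600])
E
```

```text
(no output)
```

View pics/c3.png

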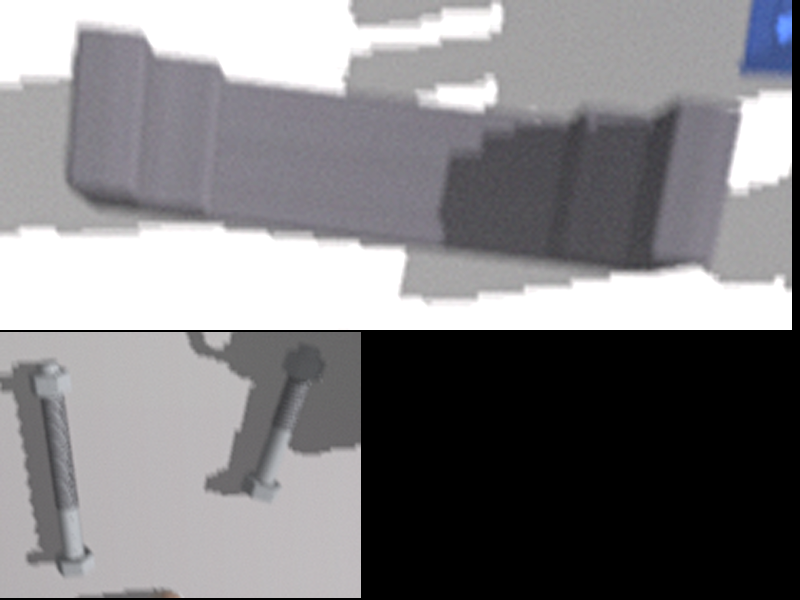

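```bash
python3 - <<'E'
from h import *
d=np.load("w1.npz"); c=(d["K"],d["R"],d["t"]); print("cam",(-c[1].T@c[2]).round(3))
G=lambda p,z:ray("",np.array(p)/3.3+[240,0],z,c)[:,:2]
B=lambda p,z:ray("",(np.array(p)-[0,332])/1.9+[230,160],z,c)[0,:2]
o=G([(79,27),(70,187),(714,266),(741,101)],.054); print(o.round(4).tolist(),"c",o.mean(0).round(4),np.linalg.norm(np.roll(o,-1,0)-o,axis=1).round(3))
i=G([(148,34),(134,200),(652,264),(678,102)],.054); print("inner c",i.mean(0).round(4),np.linalg.norm(np.roll(i,-1,0)-i,axis=1).round(3))
l=G([(222,72),(208,212),(562,257),(583,110)],.030); print("ledge c",l.mean(0).round(4),np.linalg.norm(np.roll(l,-1,0)-l,axis=1).round(3))
v=o[2]+o[3]-o[0]-o[1]; print("ang",np.degrees(np.arctan2(v[1],v[0])))
v=i[2]+i[3]-i[0]-i[1]; print("ang",np.degrees(np.arctan2(v[1],v[0])))
for n,p,q in(("long",(47,361),(76,573)),("short",(304,347),(262,499))):
    P,Q=B(p,.006),B(q,.02); e=P-Q; print(n,P.round(4),Q.round(4),"mid",((P+Q)/2).round(4),np.linalg.norm(e).round(4),"ang",np.degrees(np.arctan2(e[1],e[0])).round(1))
E
```

```text
cam [ 0.521 -0.015  0.403]
[[0.4709, 0.068], [0.4659, 0.0267], [0.6522, 0.0023], [0.656, 0.0464]] c [0.5613 0.0358] [0.042 0.188 0.044 0.186]
inner c [0.5616 0.0346] [0.043 0.151 0.043 0.15 ]
ledge c [0.5614 0.0346] [0.04  0.111 0.042 0.109]
ang -7.074016224137884
ang -7.525355934494764
long [ 0.4431 -0.0973] [ 0.4555 -0.2352] mid [ 0.4493 -0.1663] 0.1385 ang 95.2
short [ 0.6013 -0.091 ] [ 0.5755 -0.1852] mid [ 0.5884 -0.1381] 0.0976 ang 74.7
```

Gauge centre is (0.5615,0.035) with its slot at -7.3°. The short bolt's middle is (0.588,-0.138) at 74.7°, and the long bolt's is (0.449,-0.166) at 95.2°. Lengths and dimensions match the text. The short bolt goes first.

>>> jog_arm(moves=[{"translation": [-0.06, 0.07, 0.161], "turn": [0, 0, 14.7], "gripper": 0.2}, {"translation": [-0.06, 0.07, 0.161], "turn": [0, 0, 14.7], "gripper": 0.2}, {"translation": [-0.06, 0.07, 0.161], "turn": [0, 0, 14.7], "gripper": 0.2}, {"translation": [-0.06, 0.07, 0.161], "turn": [0, 0, 14.7], "gripper": 0.2}, {"translation": [-0.06, 0.07, 0.161], "turn": [0, 0, 14.7], "gripper": 0.2}, {"translation": [-0.06, 0.07, 0.161], "turn": [0, 0, 14.7], "gripper": 0.2}, {"translation": [-0.06, 0.07, 0.161], "turn": [0, 0, 14.7], "gripper": 0.2}], squeeze=50)

```text
time_s: 2.82
position: [0.5884, -0.137, 0.1024]
tcp_rot: [[0.263, 0.965, 0.003], [0.965, -0.263, 0.0], [0.001, 0.003, -1.0]]
force: [0.6, 0.4, 0.4]
opening: 0.0514
grip_force: 0.0
```

```bash
cat >> h.py <<'E'
def goal(x,y,z,ang):
    "tool-axis shift and turn to reach TCP (x,y,z) with tool x axis at ang deg (tool down)"
    s=env.state(); R=s["tcp_rot"]; p=s["position"]; a=np.degrees(np.arctan2(R[1,0],R[0,0]))
    print("t",round(s["time_s"],2),"p",p.round(4),"ang",a.round(2),"tilt",R[:2,2].round(4),"v",np.abs(s["joint_velocities"]).max().round(3),"F",s["force"].round(1),"open",round(s["opening"],4))
    print(" shift",(R.T@(np.array([x,y,z])-p)).round(4),"turn",round((a-ang+180)%360-180,2))
E
python3 - <<'E'
from h import *
K,R,t=cam("wrist"); a=snap("wrist","w2.png"); np.savez("w2.npz",K=K,R=R,t=t)
goal(.588,-.138,.003,74.7)
print(proj("",[[.5884,-.1381,.011]],(K,R,t)))
E
```

```text
t 2.88 p [ 0.5883 -0.1371  0.1021] ang 74.78 tilt [0.0028 0.0003] v 0.011 F [ 0.6  1.  -0.1] open 0.0513
 shift [-0.0011 -0.0003  0.0991] turn 0.08
[[319.57006353 201.04788233]]
```

View pics/w2.png

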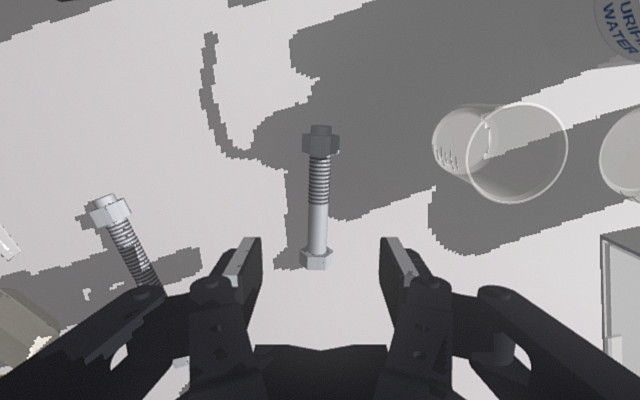

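The close wrist view shows the short bolt lying straight between the fingers: nut end at (320,125), head end at (317,270), long bolt at left (125,235).

```bash
python3 - <<'E'
from h import *
d=np.load("w2.npz"); c=(d["K"],d["R"],d["t"])
P=ray("",(320.5,124.5),.006,c)[0,:2];Q=ray("",(317,270.5),.02,c)[0,:2];e=P-Q;m=(P+Q)/2
a=np.degrees(np.arctan2(e[1],e[0]));print(m,np.linalg.norm(e),a); goal(*m,.003,a)
E
```

```text
[ 0.5882836  -0.13623771] 0.10134416971480345 73.30560967188012
t 2.88 p [ 0.5883 -0.1371  0.1021] ang 74.78 tilt [0.0028 0.0003] v 0.011 F [ 0.6  1.  -0.1] open 0.0513
 shift [ 0.0007 -0.0005  0.0991] turn 1.47
```

>>> jog_arm(moves=[{"translation": [0, 0, 0.04], "turn": [0, 0, 1.4], "gripper": 0.2}, {"translation": [0, 0, 0.08], "turn": [0, 0, 1.4], "gripper": 0.2}, {"translation": [0, 0, 0.092], "turn": [0, 0, 1.4], "gripper": 0.2}, {"translation": [0, 0, 0.098], "turn": [0, 0, 1.4], "gripper": 0.2}, {"translation": [0, 0, 0.098], "turn": [0, 0, 1.4], "gripper": -0.9}, {"translation": [0, 0, 0.098], "turn": [0, 0, 1.4], "gripper": -0.9}, {"translation": [0, 0, 0.098], "turn": [0, 0, 1.4], "gripper": -0.9}, {"translation": [0, 0, 0.098], "turn": [0, 0, 1.4], "gripper": -0.9}, {"translation": [0, 0, 0.098], "turn": [0, 0, 1.4], "gripper": -0.9}, {"translation": [0, 0, 0.098], "turn": [0, 0, 1.4], "gripper": -0.9}], squeeze=50)

```text
time_s: 4.12
position: [0.5885, -0.1379, 0.0036]
tcp_rot: [[0.287, 0.958, 0.002], [0.958, -0.287, -0.0], [0.001, 0.002, -1.0]]
force: [-1.6, 0.2, 6.5]
opening: 0.012
grip_force: 48.9
```

```bash
python3 - <<'E'
from h import *
goal(.5615,.035,.15,172.7)
print(env.state()["grip_force"])
E
```

```text
t 4.12 p [ 0.5885 -0.1379  0.0036] ang 73.31 tilt [ 0.0018 -0.    ] v 0.003 F [-1.6  0.2  6.5] open 0.012
 shift [ 0.1579 -0.0753 -0.1465] turn -99.39
48.86740207672119
```

>>> jog_arm(moves=[{"translation": [0, 0, -0.06], "turn": [0, 0, 0], "gripper": -0.9}, {"translation": [0, 0, -0.12], "turn": [0, 0, 0], "gripper": -0.9}, {"translation": [0.02, -0.01, -0.147], "turn": [0, 0, -9], "gripper": -0.9}, {"translation": [0.05, -0.025, -0.147], "turn": [0, 0, -19], "gripper": -0.9}, {"translation": [0.08, -0.04, -0.147], "turn": [0, 0, -29], "gripper": -0.9}, {"translation": [0.11, -0.055, -0.147], "turn": [0, 0, -39], "gripper": -0.9}, {"translation": [0.14, -0.07, -0.147], "turn": [0, 0, -49], "gripper": -0.9}, {"translation": [0.158, -0.0753, -0.147], "turn": [0, 0, -59], "gripper": -0.9}, {"translation": [0.158, -0.0753, -0.147], "turn": [0, 0, -69], "gripper": -0.9}, {"translation": [0.158, -0.0753, -0.147], "turn": [0, 0, -79], "gripper": -0.9}, {"translation": [0.158, -0.0753, -0.147], "turn": [0, 0, -89], "gripper": -0.9}, {"translation": [0.158, -0.0753, -0.147], "turn": [0, 0, -96], "gripper": -0.9}, {"translation": [0.158, -0.0753, -0.147], "turn": [0, 0, -99.4], "gripper": -0.9}, {"translation": [0.158, -0.0753, -0.147], "turn": [0, 0, -99.4], "gripper": -0.9}, {"translation": [0.158, -0.0753, -0.147], "turn": [0, 0, -99.4], "gripper": -0.9}, {"translation": [0.158, -0.0753, -0.147], "turn": [0, 0, -99.4], "gripper": -0.9}])

```text
time_s: 6.12
position: [0.5609, 0.0353, 0.1493]
tcp_rot: [[-0.992, 0.127, -0.0], [0.127, 0.992, -0.0], [0.0, -0.0, -1.0]]
force: [0.0, 0.1, -1.2]
opening: 0.0116
grip_force: 49.5
```

```bash
python3 - <<'E'
from h import *
K,R,t=cam("wrist"); a=snap("wrist","w3.png"); np.savez("w3.npz",K=K,R=R,t=t)
goal(.5615,.035,.011,172.7)
cv2.imwrite("pics/w3c.png",cv2.resize(cv2.convertScaleAbs(a[60:360,120:520],alpha=1.4),(800,600),interpolation=cv2.INTER_CUBIC))
E
```

```text
t 6.17 p [0.5609 0.0353 0.1493] ang 172.71 tilt [-0.     -0.0001] v 0.003 F [-0.6  0.7 -2. ] open 0.0115
 shift [-0.0006 -0.0003  0.1383] turn 0.01
```

View pics/w3c.png

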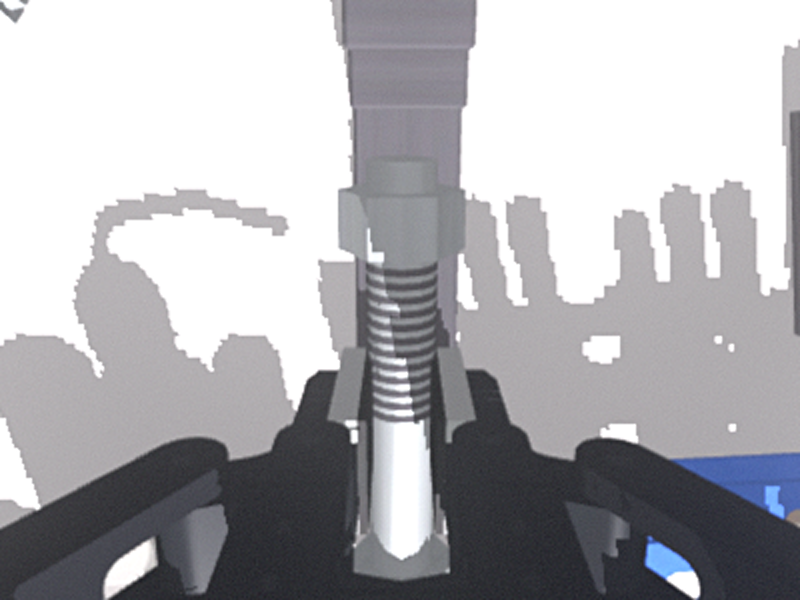

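The crop shows the short bolt square in the fingers and aligned with the gauge slot behind it, nut end at crop (402,157), head end near (402,577). Next is its offset along the tool.

```bash
python3 - <<'E'
from h import *
d=np.load("w3.npz"); c=(d["K"],d["R"],d["t"]); s=env.state(); R=s["tcp_rot"];p=s["position"]
for n,px,py,dz in(("nut end",402,157,.003),("nut end+",402,157,.0075),("nut face",402,190,.0175),("nut inner",402,258,.0175),("head",402,577,.0185),("head low",402,577,.0075)):
    print(n,(R.T@(ray("",(120+px/2,60+py/2),p[2]+dz,c)[0]-p)).round(4))
# gauge from this view: left-block inner top edge / ledge inner edge (tool x)
for n,py,z in(("upper inner",47,.054),("ledge inner",105,.03)): print(n,ray("",(120+405/2,60+py/2),z,c)[0].round(4), "dist to c along slot", (R.T@(ray("",(120+405/2,60+py/2),z,c)[0]-[.5615,.035,0]))[:2].round(4))
E
```

```text
nut end [ 0.0508  0.0006 -0.003 ]
nut end+ [ 0.0512  0.0005 -0.0075]
nut face [ 0.0463  0.0005 -0.0175]
nut inner [ 0.0337  0.0005 -0.0175]
head [-0.035   0.0005 -0.0185]
head low [-0.0439  0.0005 -0.0075]
upper inner [0.4852 0.0469 0.054 ] dist to c along slot [0.0772 0.0021]
ledge inner [0.5042 0.0446 0.03  ] dist to c along slot [0.058  0.0023]
```

>>> jog_arm(moves=[{"translation": [0, 0.001, 0.05], "turn": [0, 0, 0], "gripper": -0.9}, {"translation": [0, 0.001, 0.085], "turn": [0, 0, 0], "gripper": -0.9}, {"translation": [0, 0.001, 0.105], "turn": [0, 0, 0], "gripper": -0.9}, {"translation": [0, 0.001, 0.118], "turn": [0, 0, 0], "gripper": -0.9}, {"translation": [0, 0.001, 0.121], "turn": [0, 0, 0], "gripper": -0.9}, {"translation": [0, 0.001, 0.121], "turn": [0, 0, 0], "gripper": -0.9}])

```text
time_s: 6.92
position: [0.5616, 0.0363, 0.0288]
tcp_rot: [[-0.992, 0.127, 0.001], [0.127, 0.992, 0.0], [-0.001, 0.0, -1.0]]
force: [-0.6, -0.1, -1.6]
opening: 0.0119
grip_force: 49.5
```

```bash
python3 - <<'E'
from h import *
goal(.5615,.035,.0116,172.7)
E
```

```text
t 6.92 p [0.5616 0.0363 0.0288] ang 172.72 tilt [0.001  0.0001] v 0.012 F [-0.6 -0.1 -1.6] open 0.0119
 shift [-0.0001 -0.0013  0.0172] turn 0.02
```

Bolt ends are below the ledge height with no contact. I'll seat it, loosen, wait and look.

>>> jog_arm(moves=[{"translation": [0, 0, 0.008], "turn": [0, 0, 0], "gripper": -0.9}, {"translation": [0, 0, 0.014], "turn": [0, 0, 0], "gripper": -0.9}, {"translation": [0, 0, 0.017], "turn": [0, 0, 0], "gripper": -0.9}, {"translation": [0, 0, 0.017], "turn": [0, 0, 0], "gripper": -0.9}, {"translation": [0, 0, 0.017], "turn": [0, 0, 0], "gripper": -0.4}, {"translation": [0, 0, 0.017], "turn": [0, 0, 0], "gripper": -0.4}, {"translation": [0, 0, 0.017], "turn": [0, 0, 0], "gripper": -0.4}, {"translation": [0, 0, 0.017], "turn": [0, 0, 0], "gripper": -0.4}, {"translation": [0, 0, 0.017], "turn": [0, 0, 0], "gripper": -0.4}, {"translation": [0, 0, 0.017], "turn": [0, 0, 0], "gripper": -0.4}, {"translation": [0, 0, 0.017], "turn": [0, 0, 0], "gripper": -0.4}, {"translation": [0, 0, 0.017], "turn": [0, 0, 0], "gripper": -0.4}])

```text
time_s: 8.43
position: [0.5611, 0.0363, 0.0113]
tcp_rot: [[-0.992, 0.127, -0.0], [0.127, 0.992, 0.0], [0.0, -0.0, -1.0]]
force: [-0.2, -0.8, -0.1]
opening: 0.0255
grip_force: 0.0
```

```bash
python3 - <<'E'
from h import *
a=snap("wrist","w4.png")
b=snap("side","s4.png")
goal(.569,.267,.11,92)
g=cv2.convertScaleAbs(cv2.resize(a[100:400,170:470],(600,600)),alpha=1.4)
h=cv2.convertScaleAbs(cv2.resize(b[120:200,260:340],(200,200),interpolation=cv2.INTER_CUBIC),alpha=1.8)
im=np.zeros((600,800,3),np.uint8);im[:,:600]=g;im[:200,600:]=h;cv2.imwrite("pics/m4.png",im)
E
```

```text
t 8.53 p [0.5611 0.0363 0.0113] ang 172.73 tilt [ 0. -0.] v 0.002 F [ 0.2 -1.2  1.1] open 0.0258
 shift [ 0.0214  0.2299 -0.0987] turn 80.73
```

View pics/m4.png

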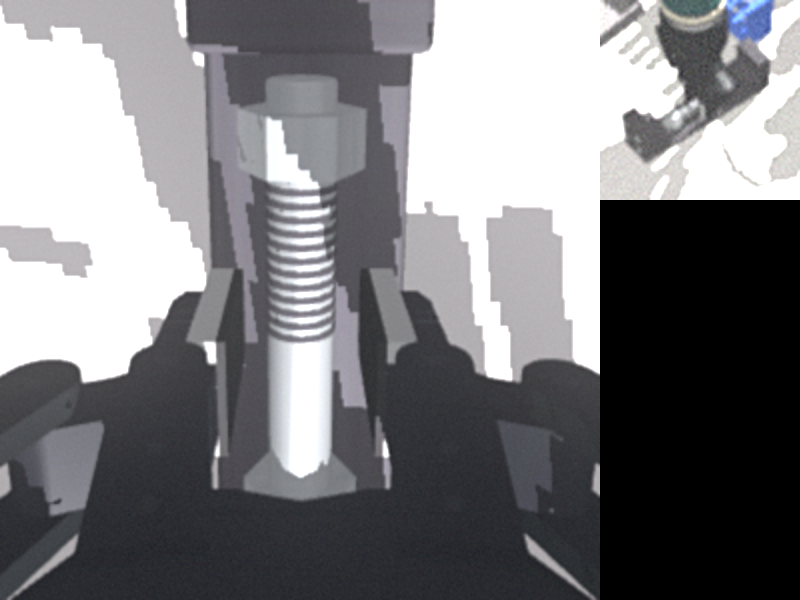

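The short bolt sits level on the slot bottom, with end gap visible at both the nut end (300,75) and the slot wall (300,50), and the fingers are off it. I'll re-grip and lift, then check the tray and rack clearances.

>>> jog_arm(moves=[{"translation": [0, 0, 0], "turn": [0, 0, 0], "gripper": -0.9}, {"translation": [0, 0, 0], "turn": [0, 0, 0], "gripper": -0.9}, {"translation": [0, 0, 0], "turn": [0, 0, 0], "gripper": -0.9}, {"translation": [0, 0, 0], "turn": [0, 0, 0], "gripper": -0.9}, {"translation": [0, 0, -0.03], "turn": [0, 0, 0], "gripper": -0.9}, {"translation": [0, 0, -0.08], "turn": [0, 0, 0], "gripper": -0.9}, {"translation": [0, 0, -0.14], "turn": [0, 0, 0], "gripper": -0.9}, {"translation": [0, 0, -0.19], "turn": [0, 0, 0], "gripper": -0.9}, {"translation": [0, 0, -0.19], "turn": [0, 0, 0], "gripper": -0.9}])

```text
time_s: 9.65
position: [0.5639, 0.0365, 0.2051]
tcp_rot: [[-0.992, 0.127, 0.009], [0.127, 0.992, 0.001], [-0.009, 0.002, -1.0]]
force: [0.2, 0.6, -1.9]
opening: 0.012
grip_force: 48.9
```

```bash
python3 - <<'E'
from h import *
c1=lambda p:np.array(p)/3+[135,140]; c2=lambda p:np.array(p)/3+[185,85]
print("rack foot",ray("scene",c1([(130,308),(290,262)]),0).round(3).tolist(),ray("side",c2([(313,82),(400,155),(430,140)]),0).round(3).tolist())
print("rack top",ray("side",c2([(310,40),(400,120)]),.07).round(3).tolist())
goal(.569,.267,.20,92)
E
```

```text
rack foot [[0.706, 0.215, 0.0], [0.674, 0.069, 0.0]] [[0.688, 0.214, 0.0], [0.679, 0.072, 0.0], [0.716, 0.064, 0.0]]
rack top [[0.684, 0.208, 0.07], [0.67, 0.062, 0.07]]
t 9.65 p [0.5639 0.0365 0.2051] ang 172.73 tilt [0.0088 0.0012] v 0.066 F [ 0.2  0.6 -1.9] open 0.012
 shift [0.0242 0.2293 0.0054] turn 80.73
```

>>> jog_arm(moves=[{"translation": [0.005, 0.04, 0], "turn": [0, 0, 10], "gripper": -0.9}, {"translation": [0.01, 0.08, 0], "turn": [0, 0, 20], "gripper": -0.9}, {"translation": [0.012, 0.12, 0], "turn": [0, 0, 30], "gripper": -0.9}, {"translation": [0.015, 0.16, 0], "turn": [0, 0, 40], "gripper": -0.9}, {"translation": [0.018, 0.2, 0], "turn": [0, 0, 50], "gripper": -0.9}, {"translation": [0.021, 0.23, 0], "turn": [0, 0, 60], "gripper": -0.9}, {"translation": [0.021, 0.23, 0], "turn": [0, 0, 70], "gripper": -0.9}, {"translation": [0.021, 0.23, 0], "turn": [0, 0, 78], "gripper": -0.9}, {"translation": [0.021, 0.23, 0], "turn": [0, 0, 81], "gripper": -0.9}, {"translation": [0.021, 0.23, 0], "turn": [0, 0, 81], "gripper": -0.9}, {"translation": [0.021, 0.23, 0], "turn": [0, 0, 81], "gripper": -0.9}, {"translation": [0.021, 0.23, 0], "turn": [0, 0, 81], "gripper": -0.9}])

```text
time_s: 11.15
position: [0.5691, 0.2669, 0.2008]
tcp_rot: [[-0.03, 1.0, -0.001], [1.0, 0.03, -0.0], [-0.0, -0.001, -1.0]]
force: [-0.4, 1.1, -1.8]
opening: 0.0117
grip_force: 49.0
```

```bash
python3 - <<'E'
from h import *
K,R,t=cam("wrist"); a=snap("wrist","w5.png"); c=(K,R,t); np.savez("w5.npz",K=K,R=R,t=t)
goal(.569,.267,.008,92)
g=cv2.cvtColor(a,cv2.COLOR_BGR2GRAY).astype(int)
# tray rim: horizontal profiles on world lines at z=.022, at several y
for y in (.22,.29,.31):
    xs=np.arange(.49,.65,.003); uv=proj("",np.c_[xs,np.full(len(xs),y),np.full(len(xs),.022)],c).round().astype(int)
    print(y,[int(g[v,u]) if 0<=v<400 and 0<=u<640 else -1 for u,v in uv])
for x in (.535,.605):
    ys=np.arange(.27,.39,.003); uv=proj("",np.c_[np.full(len(ys),x),ys,np.full(len(ys),.022)],c).round().astype(int)
    print(x,[int(g[v,u]) if 0<=v<400 and 0<=u<640 else -1 for u,v in uv])
E
```

```text
t 11.2 p [0.5693 0.2669 0.2011] ang 91.73 tilt [-0.0003 -0.0001] v 0.004 F [ 0.3 -0.1 -1.6] open 0.0115
 shift [ 1.000e-04 -2.000e-04  1.931e-01] turn -0.27
0.22 [220, 219, 219, 219, 222, 130, 127, 126, 126, 125, 126, 126, 128, 139, 144, 140, 141, 141, 142, 141, 144, 138, 55, 65, 92, 118, 160, 181, 218, 244, 232, 130, 106, 140, 140, 142, 83, 84, 85, 85, 84, 84, 84, 74, 115, 206, 229, 167, 167, 169, 171, 171, 126, 121]
0.29 [220, 219, 219, 223, 124, 129, 128, 127, 129, 125, 125, 126, 144, 145, 145, 144, 145, 145, 147, 146, 145, 115, 99, 104, 118, 140, 167, 194, 233, 249, 243, 231, 154, 148, 147, 135, 88, 91, 87, 91, 92, 93, 84, 108, 196, 225, 226, 226, 226, 226, 225, 228, 228, 227]
0.31 [220, 221, 220, 221, 210, 129, 127, 128, 128, 127, 129, 129, 165, 146, 147, 147, 147, 148, 146, 148, 148, 146, 148, 148, 148, 146, 147, 149, 148, 149, 147, 147, 150, 149, 149, 93, 94, 93, 91, 94, 93, 95, 82, 159, 228, 226, 225, 225, 227, 225, 226, 225, 227, 227]
0.535 [146, 146, 146, 146, 146, 145, 147, 146, 146, 145, 145, 147, 148, 147, 147, 147, 148, 148, 148, 152, 151, 154, 127, 145, 223, 223, 222, 223, 223, 222, 223, 223, 223, 223, 223, 223, 223, 223, 222, 223]
0.605 [88, 90, 91, 90, 90, 91, 89, 91, 94, 90, 91, 92, 91, 93, 93, 93, 93, 93, 95, 96, 97, 97, 95, 136, 201, 225, 225, 224, 225, 225, 225, 226, 225, 225, 227, 225, 225, 225, 225, 225]
```

Tray centre refined to (0.572,0.268). I'll lay the short bolt down.

>>> jog_arm(moves=[{"translation": [0, 0.003, 0.06], "turn": [0, 0, 0], "gripper": -0.9}, {"translation": [0, 0.003, 0.12], "turn": [0, 0, 0], "gripper": -0.9}, {"translation": [0, 0.003, 0.165], "turn": [0, 0, 0], "gripper": -0.9}, {"translation": [0, 0.003, 0.182], "turn": [0, 0, 0], "gripper": -0.9}, {"translation": [0, 0.003, 0.19], "turn": [0, 0, 0], "gripper": -0.9}, {"translation": [0, 0.003, 0.193], "turn": [0, 0, 0], "gripper": -0.9}, {"translation": [0, 0.003, 0.193], "turn": [0, 0, 0], "gripper": -0.9}, {"translation": [0, 0.003, 0.193], "turn": [0, 0, 0], "gripper": -0.3}, {"translation": [0, 0.003, 0.193], "turn": [0, 0, 0], "gripper": -0.3}, {"translation": [0, 0.003, 0.193], "turn": [0, 0, 0], "gripper": -0.3}, {"translation": [0, 0.003, 0.18], "turn": [0, 0, 0], "gripper": -0.3}, {"translation": [0, 0.003, 0.14], "turn": [0, 0, 0], "gripper": -0.3}, {"translation": [0, 0.003, 0.08], "turn": [0, 0, 0], "gripper": -0.3}, {"translation": [0, 0.003, 0.02], "turn": [0, 0, 0], "gripper": -0.3}, {"translation": [0, 0.003, 0], "turn": [0, 0, 0], "gripper": 0}, {"translation": [0, 0.003, 0], "turn": [0, 0, 0], "gripper": 0.2}, {"translation": [0, 0.003, 0], "turn": [0, 0, 0], "gripper": 0.2}])

```text
time_s: 13.32
position: [0.5708, 0.2669, 0.1995]
tcp_rot: [[-0.031, 1.0, -0.003], [1.0, 0.031, -0.001], [-0.001, -0.003, -1.0]]
force: [-0.9, -0.1, -0.7]
opening: 0.0513
grip_force: 0.0
```

```bash
python3 - <<'E'
from h import *
K,R,t=cam("wrist"); a=snap("wrist","w6.png"); c=(K,R,t)
goal(.449,-.166,.11,95.2)
g=cv2.cvtColor(a,cv2.COLOR_BGR2GRAY).astype(int)
for dx in (-.003,0,.003):
  ys=np.arange(.2,.336,.004); uv=proj("",np.c_[np.full(len(ys),.572+dx),ys,np.full(len(ys),.02)],c).round().astype(int)
  print([int(g[v,u]) for u,v in uv])
E
```

```text
t 13.38 p [0.5707 0.2668 0.1991] ang 91.74 tilt [-0.0039 -0.0019] v 0.008 F [ 0.6 -0.  -1. ] open 0.0513
 shift [-0.4287 -0.1345  0.0904] turn -3.46
[220, 138, 79, 105, 139, 161, 164, 128, 93, 92, 99, 100, 97, 98, 97, 95, 96, 63, 80, 72, 93, 77, 76, 75, 76, 92, 181, 183, 185, 108, 132, 147, 148, 147]
[220, 138, 79, 104, 138, 181, 179, 143, 130, 129, 145, 143, 142, 135, 140, 140, 138, 92, 146, 110, 140, 98, 115, 98, 109, 157, 187, 187, 183, 162, 130, 146, 148, 148]
[220, 136, 78, 102, 138, 182, 182, 145, 182, 205, 206, 206, 204, 204, 205, 205, 231, 153, 219, 159, 210, 135, 175, 153, 178, 234, 186, 185, 178, 235, 188, 145, 147, 148]
```

The short bolt lies in the tray from about y=0.217 to 0.318. Now the long bolt.

>>> jog_arm(moves=[{"translation": [-0.055, -0.017, 0], "turn": [0, 0, -1], "gripper": 0.2}, {"translation": [-0.11, -0.034, 0], "turn": [0, 0, -2], "gripper": 0.2}, {"translation": [-0.165, -0.051, 0], "turn": [0, 0, -3], "gripper": 0.2}, {"translation": [-0.22, -0.068, 0], "turn": [0, 0, -3.5], "gripper": 0.2}, {"translation": [-0.275, -0.086, 0], "turn": [0, 0, -3.5], "gripper": 0.2}, {"translation": [-0.33, -0.104, 0], "turn": [0, 0, -3.5], "gripper": 0.2}, {"translation": [-0.385, -0.121, 0], "turn": [0, 0, -3.5], "gripper": 0.2}, {"translation": [-0.428, -0.135, 0.03], "turn": [0, 0, -3.5], "gripper": 0.2}, {"translation": [-0.428, -0.135, 0.08], "turn": [0, 0, -3.5], "gripper": 0.2}, {"translation": [-0.428, -0.135, 0.09], "turn": [0, 0, -3.5], "gripper": 0.2}, {"translation": [-0.428, -0.135, 0.09], "turn": [0, 0, -3.5], "gripper": 0.2}, {"translation": [-0.428, -0.135, 0.09], "turn": [0, 0, -3.5], "gripper": 0.2}, {"translation": [-0.428, -0.135, 0.09], "turn": [0, 0, -3.5], "gripper": 0.2}])

```text
time_s: 15.0
position: [0.4514, -0.1644, 0.1125]
tcp_rot: [[-0.092, 0.996, 0.003], [0.996, 0.092, -0.0], [-0.001, 0.002, -1.0]]
force: [-0.2, 0.1, 0.2]
opening: 0.0512
grip_force: 0.0
```

```bash
python3 - <<'E'
from h import *
K,R,t=cam("wrist"); a=snap("wrist","w7.png"); c=(K,R,t); np.savez("w7.npz",K=K,R=R,t=t)
goal(.449,-.166,.004,95.2)
g=cv2.cvtColor(a,cv2.COLOR_BGR2GRAY).astype(int)
u0,v0=proj("",[[.449,-.166,.011]],c)[0];print(u0,v0)
for o in range(-70,75,14):
    uv=proj("",[np.r_[np.array([.449,-.166])+o/1000*np.array([-.0906,.9959]),.011]],c)[0].round().astype(int)
    print(o,uv,[int(x) for x in g[uv[1],uv[0]-32:uv[0]+33:3]])
ys=np.arange(-.085,.09,.0025);uv=proj("",np.c_[np.array([.449,-.166])+ys[:,None]*np.array([-.0906,.9959]),np.full(len(ys),.015)],c).round().astype(int)
print([(round(1000*y,1),int(g[v,u])) for y,(u,v) in zip(ys,uv)])
E
```

```text
t 15.05 p [ 0.4513 -0.1644  0.1124] ang 95.29 tilt [ 0.0023 -0.0004] v 0.003 F [0.4 1.1 0.1] open 0.0512
 shift [-0.0013 -0.0027  0.1084] turn 0.09
315.5179438684098 197.10863531512254
-70 [316 283] [180, 180, 180, 179, 181, 87, 81, 152, 156, 157, 153, 161, 162, 191, 191, 182, 181, 182, 183, 183, 185, 184]
-56 [316 267] [105, 104, 105, 104, 107, 104, 80, 87, 116, 147, 185, 199, 190, 83, 184, 183, 181, 183, 184, 185, 182, 185]
-42 [316 250] [104, 106, 104, 105, 107, 106, 109, 86, 109, 145, 193, 158, 190, 182, 183, 183, 182, 183, 182, 185, 183, 184]
-28 [316 233] [106, 105, 107, 106, 108, 109, 106, 87, 108, 142, 189, 213, 192, 175, 181, 184, 183, 180, 182, 182, 182, 183]
-14 [316 215] [105, 105, 107, 107, 108, 107, 107, 70, 66, 74, 96, 100, 118, 129, 185, 183, 184, 184, 183, 184, 185, 184]
0 [316 197] [106, 106, 106, 106, 106, 108, 107, 76, 88, 92, 97, 146, 163, 122, 186, 182, 182, 184, 184, 182, 185, 185]
14 [315 178] [109, 108, 109, 108, 107, 108, 109, 88, 82, 102, 120, 143, 193, 179, 183, 182, 183, 184, 185, 185, 185, 185]
28 [315 159] [109, 109, 107, 106, 107, 106, 105, 87, 83, 108
[... 1498 characters left out ...]
77), (np.float64(20.0), 174), (np.float64(22.5), 153), (np.float64(25.0), 151), (np.float64(27.5), 98), (np.float64(30.0), 97), (np.float64(32.5), 87), (np.float64(35.0), 115), (np.float64(37.5), 134), (np.float64(40.0), 167), (np.float64(42.5), 173), (np.float64(45.0), 171), (np.float64(47.5), 107), (np.float64(50.0), 94), (np.float64(52.5), 162), (np.float64(55.0), 160), (np.float64(57.5), 162), (np.float64(60.0), 160), (np.float64(62.5), 163), (np.float64(65.0), 162), (np.float64(67.5), 154), (np.float64(70.0), 152), (np.float64(72.5), 184), (np.float64(75.0), 183), (np.float64(77.5), 183), (np.float64(80.0), 182), (np.float64(82.5), 181), (np.float64(85.0), 184), (np.float64(87.5), 182)]
```

>>> jog_arm(moves=[{"translation": [-0.001, -0.003, 0.04], "turn": [0, 0, 0.7], "gripper": 0.2}, {"translation": [-0.001, -0.003, 0.08], "turn": [0, 0, 0.7], "gripper": 0.2}, {"translation": [-0.001, -0.003, 0.1], "turn": [0, 0, 0.7], "gripper": 0.2}, {"translation": [-0.001, -0.003, 0.108], "turn": [0, 0, 0.7], "gripper": 0.2}, {"translation": [-0.001, -0.003, 0.108], "turn": [0, 0, 0.7], "gripper": -0.9}, {"translation": [-0.001, -0.003, 0.108], "turn": [0, 0, 0.7], "gripper": -0.9}, {"translation": [-0.001, -0.003, 0.108], "turn": [0, 0, 0.7], "gripper": -0.9}, {"translation": [-0.001, -0.003, 0.108], "turn": [0, 0, 0.7], "gripper": -0.9}, {"translation": [-0.001, -0.003, 0.108], "turn": [0, 0, 0.7], "gripper": -0.9}, {"translation": [-0.001, -0.003, 0.108], "turn": [0, 0, 0.7], "gripper": -0.9}], squeeze=70)

```text
time_s: 16.3
position: [0.4481, -0.1661, 0.0044]
tcp_rot: [[-0.079, 0.997, 0.002], [0.997, 0.079, -0.001], [-0.001, 0.002, -1.0]]
force: [-0.6, 1.3, 6.5]
opening: 0.011
grip_force: 68.4
```

```bash
python3 - <<'E'
from h import *
goal(.5605,.036,.17,172.7)
E
```

```text
t 16.3 p [ 0.4481 -0.1661  0.0044] ang 94.52 tilt [ 0.0019 -0.0005] v 0.002 F [-0.6  1.3  6.5] open 0.011
 shift [ 0.1926  0.1283 -0.1655] turn -78.18
```

>>> jog_arm(moves=[{"translation": [0, 0, -0.04], "turn": [0, 0, 0], "gripper": -0.9}, {"translation": [0, 0, -0.1], "turn": [0, 0, 0], "gripper": -0.9}, {"translation": [0, 0, -0.15], "turn": [0, 0, 0], "gripper": -0.9}, {"translation": [0.03, 0.02, -0.166], "turn": [0, 0, -9], "gripper": -0.9}, {"translation": [0.07, 0.045, -0.166], "turn": [0, 0, -19], "gripper": -0.9}, {"translation": [0.11, 0.073, -0.166], "turn": [0, 0, -29], "gripper": -0.9}, {"translation": [0.15, 0.1, -0.166], "turn": [0, 0, -39], "gripper": -0.9}, {"translation": [0.18, 0.12, -0.166], "turn": [0, 0, -49], "gripper": -0.9}, {"translation": [0.193, 0.128, -0.166], "turn": [0, 0, -59], "gripper": -0.9}, {"translation": [0.193, 0.128, -0.166], "turn": [0, 0, -68], "gripper": -0.9}, {"translation": [0.193, 0.128, -0.166], "turn": [0, 0, -75], "gripper": -0.9}, {"translation": [0.193, 0.128, -0.166], "turn": [0, 0, -78.2], "gripper": -0.9}, {"translation": [0.193, 0.128, -0.166], "turn": [0, 0, -78.2], "gripper": -0.9}, {"translation": [0.193, 0.128, -0.166], "turn": [0, 0, -78.2], "gripper": -0.9}, {"translation": [0.193, 0.128, -0.166], "turn": [0, 0, -78.2], "gripper": -0.9}])

```text
time_s: 18.18
position: [0.5596, 0.0366, 0.1693]
tcp_rot: [[-0.992, 0.127, -0.0], [0.127, 0.992, -0.0], [0.0, -0.0, -1.0]]
force: [0.5, 0.0, -2.3]
opening: 0.0113
grip_force: 69.2
```

```bash
python3 - <<'E'
from h import *
K,R,t=cam("wrist"); a=snap("wrist","w8.png"); c=(K,R,t); np.savez("w8.npz",K=K,R=R,t=t)
goal(.5605,.036,.035,172.7)
s=env.state();p=s["position"];T=s["tcp_rot"]
g=cv2.cvtColor(a,cv2.COLOR_BGR2GRAY).astype(int)
for ty in(0,.0,.0):break
xs=np.arange(.04,.085,.001)
for ty in(-.003,.001,.004):
    uv=proj("",p+np.c_[xs,np.full(len(xs),ty),np.full(len(xs),-.007)]@T.T,c).round().astype(int)
    print([(int(round(1000*x)),int(g[v,u])) for x,(u,v) in zip(xs,uv)])
gx=T[:,0];c0=np.array([.5605,.036,0])
for z,lo,hi in((.054,.068,.1),):
  for ty in(-.014,.014):
    x2=np.arange(lo,hi,.001);uv=proj("",c0+np.c_[x2,np.full(len(x2),ty),np.full(len(x2),-z)]@T.T,c).round().astype(int)
    print("g",z,[(int(round(1000*x)),int(g[v,u])) for x,(u,v) in zip(x2,uv) if 0<=v<400])
E
```

```text
t 18.23 p [0.5597 0.0366 0.1693] ang 172.72 tilt [-0.0001 -0.0001] v 0.002 F [ 0.5  0.1 -2.8] open 0.0109
 shift [-0.0008 -0.0005  0.1343] turn 0.02
[(40, 64), (41, 102), (42, 86), (43, 64), (44, 106), (45, 97), (46, 66), (47, 109), (48, 77), (49, 74), (50, 110), (51, 105), (52, 110), (53, 108), (54, 110), (55, 111), (56, 111), (57, 112), (58, 112), (59, 113), (60, 112), (61, 114), (62, 114), (63, 113), (64, 112), (65, 105), (66, 107), (67, 108), (68, 106), (69, 107), (70, 105), (71, 103), (72, 102), (73, 104), (74, 102), (75, 101), (76, 98), (77, 100), (78, 99), (79, 97), (80, 71), (81, 130), (82, 128), (83, 128), (84, 127), (85, 128)]
[(40, 66), (41, 113), (42, 73), (43, 63), (44, 114), (45, 92), (46, 70), (47, 115), (48, 74), (49, 84), (50, 113), (51, 110), (52, 107), (53, 110), (54, 110), (55, 108), (56, 112), (57, 112), (58, 111), (59, 109), (60, 111), (61, 113), (62, 111), (63, 113), (64, 112), (65, 113), (66, 114), (67, 113), (68, 114), (69, 114), (70, 114), (71, 103), (72, 102), (73, 103), (74, 101), (75, 101), (76, 98), (77, 101), (78, 101), (79, 101), (80, 70), (81, 128), (
[... 551 characters left out ...]
8, 102), (69, 104), (70, 106), (71, 103), (72, 104), (73, 100), (74, 100), (75, 101), (76, 106), (77, 111), (78, 99), (79, 102), (80, 105), (81, 106), (82, 104), (83, 102), (84, 101), (85, 101), (86, 101), (87, 100), (88, 100), (89, 100), (90, 100), (91, 101), (92, 101), (93, 99), (94, 92), (95, 76), (96, 116), (97, 130), (98, 129), (99, 129)]
g 0.054 [(68, 101), (69, 102), (70, 104), (71, 99), (72, 101), (73, 96), (74, 100), (75, 99), (76, 108), (77, 110), (78, 102), (79, 102), (80, 104), (81, 101), (82, 106), (83, 103), (84, 102), (85, 100), (86, 100), (87, 99), (88, 101), (89, 103), (90, 100), (91, 101), (92, 101), (93, 103), (94, 93), (95, 73), (96, 117), (97, 130), (98, 128), (99, 129)]
```

>>> jog_arm(moves=[{"translation": [-0.0005, 0, 0.05], "turn": [0, 0, 0], "gripper": -0.9}, {"translation": [-0.0005, 0, 0.085], "turn": [0, 0, 0], "gripper": -0.9}, {"translation": [-0.0005, 0, 0.105], "turn": [0, 0, 0], "gripper": -0.9}, {"translation": [-0.0005, 0, 0.114], "turn": [0, 0, 0], "gripper": -0.9}, {"translation": [-0.0005, 0, 0.119], "turn": [0, 0, 0], "gripper": -0.9}, {"translation": [-0.0005, 0, 0.119], "turn": [0, 0, 0], "gripper": -0.9}])

```text
time_s: 18.98
position: [0.5608, 0.0365, 0.0507]
tcp_rot: [[-0.992, 0.127, 0.001], [0.127, 0.992, 0.0], [-0.001, 0.0, -1.0]]
force: [-0.2, -0.2, -2.9]
opening: 0.0114
grip_force: 69.1
```

```bash
python3 - <<'E'
from h import *
goal(.5605,.036,.0344,172.7)
E
```

```text
t 18.98 p [0.5608 0.0365 0.0507] ang 172.72 tilt [0.0009 0.0001] v 0.012 F [-0.2 -0.2 -2.9] open 0.0114
 shift [ 0.0002 -0.0005  0.0163] turn 0.02
```

>>> jog_arm(moves=[{"translation": [0, 0, 0.008], "turn": [0, 0, 0], "gripper": -0.9}, {"translation": [0, 0, 0.013], "turn": [0, 0, 0], "gripper": -0.9}, {"translation": [0, 0, 0.016], "turn": [0, 0, 0], "gripper": -0.9}, {"translation": [0, 0, 0.016], "turn": [0, 0, 0], "gripper": -0.9}, {"translation": [0, 0, 0.016], "turn": [0, 0, 0], "gripper": -0.4}, {"translation": [0, 0, 0.016], "turn": [0, 0, 0], "gripper": -0.4}, {"translation": [0, 0, 0.016], "turn": [0, 0, 0], "gripper": -0.4}, {"translation": [0, 0, 0.016], "turn": [0, 0, 0], "gripper": -0.4}, {"translation": [0, 0, 0.016], "turn": [0, 0, 0], "gripper": -0.4}, {"translation": [0, 0, 0.016], "turn": [0, 0, 0], "gripper": -0.4}, {"translation": [0, 0, 0.016], "turn": [0, 0, 0], "gripper": -0.4}, {"translation": [0, 0, 0.016], "turn": [0, 0, 0], "gripper": -0.4}])

```text
time_s: 20.48
position: [0.5603, 0.0365, 0.0343]
tcp_rot: [[-0.992, 0.127, 0.0], [0.127, 0.992, -0.0], [-0.0, -0.0, -1.0]]
force: [0.8, 0.7, 0.1]
opening: 0.0256
grip_force: 0.0
```

```bash
python3 - <<'E'
from h import *
K,R,t=cam("wrist"); a=snap("wrist","w9.png"); c=(K,R,t)
s=env.state();p=s["position"];T=s["tcp_rot"]; goal(.397,.217,.2,92)
g=cv2.cvtColor(a,cv2.COLOR_BGR2GRAY).astype(int)
xs=np.arange(.055,.1,.001);uv=proj("",p+np.c_[xs,np.zeros(len(xs)),np.full(len(xs),-.0066)]@T.T,c).round().astype(int)
print([(int(round(1000*x)),int(g[v,u])) for x,(u,v) in zip(xs,uv)])
E
```

```text
t 20.52 p [0.5604 0.0365 0.0343] ang 172.73 tilt [0.0001 0.    ] v 0.001 F [ 0.6 -0.9  0.4] open 0.0256
 shift [ 0.1849  0.1584 -0.1657] turn 80.73
[(55, 106), (56, 107), (57, 105), (58, 107), (59, 108), (60, 106), (61, 107), (62, 107), (63, 105), (64, 107), (65, 105), (66, 106), (67, 108), (68, 107), (69, 105), (70, 105), (71, 62), (72, 54), (73, 55), (74, 57), (75, 54), (76, 47), (77, 49), (78, 52), (79, 55), (80, 56), (81, 58), (82, 56), (83, 57), (84, 60), (85, 58), (86, 55), (87, 52), (88, 58), (89, 57), (90, 58), (91, 57), (92, 58), (93, 58), (94, 58), (95, 56), (96, 58), (97, 56), (98, 67), (99, 124), (100, 25)]
```

Seated with end clearance and released for about 1 s. I'll re-grip and carry it to the long tray.

>>> jog_arm(moves=[{"translation": [0, 0, 0], "turn": [0, 0, 0], "gripper": -0.9}, {"translation": [0, 0, 0], "turn": [0, 0, 0], "gripper": -0.9}, {"translation": [0, 0, 0], "turn": [0, 0, 0], "gripper": -0.9}, {"translation": [0, 0, 0], "turn": [0, 0, 0], "gripper": -0.9}, {"translation": [0, 0, -0.03], "turn": [0, 0, 0], "gripper": -0.9}, {"translation": [0, 0, -0.08], "turn": [0, 0, 0], "gripper": -0.9}, {"translation": [0, 0, -0.13], "turn": [0, 0, 0], "gripper": -0.9}, {"translation": [0.02, 0.018, -0.155], "turn": [0, 0, 10], "gripper": -0.9}, {"translation": [0.05, 0.043, -0.155], "turn": [0, 0, 20], "gripper": -0.9}, {"translation": [0.08, 0.069, -0.155], "turn": [0, 0, 30], "gripper": -0.9}, {"translation": [0.11, 0.094, -0.155], "turn": [0, 0, 40], "gripper": -0.9}, {"translation": [0.14, 0.12, -0.155], "turn": [0, 0, 50], "gripper": -0.9}, {"translation": [0.17, 0.146, -0.155], "turn": [0, 0, 60], "gripper": -0.9}, {"translation": [0.185, 0.158, -0.155], "turn": [0, 0, 70], "gripper": -0.9}, {"translation": [0.185, 0.158, -0.155], "turn": [0, 0, 78], "gripper": -0.9}, {"translation": [0.185, 0.158, -0.155], "turn": [0, 0, 81], "gripper": -0.9}, {"translation": [0.185, 0.158, -0.155], "turn": [0, 0, 81], "gripper": -0.9}, {"translation": [0.185, 0.158, -0.155], "turn": [0, 0, 81], "gripper": -0.9}, {"translation": [0.185, 0.158, -0.155], "turn": [0, 0, 81], "gripper": -0.9}])

```text
time_s: 22.9
position: [0.3968, 0.2165, 0.1892]
tcp_rot: [[-0.03, 1.0, -0.0], [1.0, 0.03, -0.0], [-0.0, -0.0, -1.0]]
force: [-0.3, -0.2, -2.1]
opening: 0.0113
grip_force: 68.5
```

```bash
python3 - <<'E'
from h import *
K,R,t=cam("wrist"); a=snap("wrist","w10.png"); c=(K,R,t)
goal(.397,.217,.009,92)
g=cv2.cvtColor(a,cv2.COLOR_BGR2GRAY).astype(int)
def prof(X,Y):
    uv=proj("",np.c_[X+0*Y,Y+0*X,0*(X+Y)+.022],c).round().astype(int)
    return [(int(round(1000*m)),int(g[v,u])) for m,(u,v) in zip((X if np.ndim(X) else Y),uv) if 0<=v<400 and 0<=u<640]
for y in (.16,.25,.29): print(y,prof(np.arange(.33,.47,.003),y))
for x in (.37,.425): print(x,prof(x,np.arange(.22,.33,.003)))
E
```

```text
t 22.95 p [0.3968 0.2165 0.1893] ang 91.73 tilt [-0. -0.] v 0.002 F [-0.   0.4 -2.5] open 0.0112
 shift [0.0005 0.0002 0.1803] turn -0.27
0.16 [(330, 140), (333, 137), (336, 137), (339, 137), (342, 136), (345, 136), (348, 130), (351, 166), (354, 156), (357, 156), (360, 154), (363, 155), (366, 154), (369, 152), (372, 126), (375, 112), (378, 110), (381, 110), (384, 63), (387, 68), (390, 104), (393, 107), (396, 130), (399, 167), (402, 184), (405, 204), (408, 141), (411, 112), (414, 157), (417, 114), (420, 114), (423, 117), (426, 117), (429, 93), (432, 92), (435, 91), (438, 91), (441, 80), (444, 134), (447, 224), (450, 229), (453, 230), (456, 229), (459, 229), (462, 231), (465, 230), (468, 231)]
0.25 [(330, 136), (333, 139), (336, 136), (339, 138), (342, 138), (345, 135), (348, 135), (351, 137), (354, 150), (357, 157), (360, 159), (363, 159), (366, 159), (369, 155), (372, 158), (375, 159), (378, 160), (381, 122), (384, 107), (387, 115), (390, 134), (393, 159), (396, 196), (399, 233), (402, 254), (405, 255), (408, 253), (411, 240), (414, 161), (417, 160), (420, 160), (423, 164), (426, 99)
[... 920 characters left out ...]
265, 107), (268, 106), (271, 110), (274, 108), (277, 106), (280, 113), (283, 161), (286, 161), (289, 163), (292, 163), (295, 161), (298, 162), (301, 164), (304, 168), (307, 98), (310, 160), (313, 230), (316, 228), (319, 226), (322, 226), (325, 226), (328, 229)]
0.425 [(220, 95), (223, 95), (226, 95), (229, 95), (232, 93), (235, 96), (238, 96), (241, 97), (244, 98), (247, 93), (250, 100), (253, 95), (256, 238), (259, 234), (262, 234), (265, 236), (268, 163), (271, 197), (274, 199), (277, 233), (280, 233), (283, 96), (286, 105), (289, 142), (292, 103), (295, 100), (298, 125), (301, 125), (304, 105), (307, 132), (310, 184), (313, 230), (316, 229), (319, 230), (322, 230), (325, 230), (328, 230)]
```

>>> jog_arm(moves=[{"translation": [0.002, 0.001, 0.05], "turn": [0, 0, 3.7], "gripper": -0.9}, {"translation": [0.002, 0.001, 0.11], "turn": [0, 0, 3.7], "gripper": -0.9}, {"translation": [0.002, 0.001, 0.15], "turn": [0, 0, 3.7], "gripper": -0.9}, {"translation": [0.002, 0.001, 0.17], "turn": [0, 0, 3.7], "gripper": -0.9}, {"translation": [0.002, 0.001, 0.177], "turn": [0, 0, 3.7], "gripper": -0.9}, {"translation": [0.002, 0.001, 0.18], "turn": [0, 0, 3.7], "gripper": -0.9}, {"translation": [0.002, 0.001, 0.18], "turn": [0, 0, 3.7], "gripper": -0.9}, {"translation": [0.002, 0.001, 0.18], "turn": [0, 0, 3.7], "gripper": -0.3}, {"translation": [0.002, 0.001, 0.18], "turn": [0, 0, 3.7], "gripper": -0.3}, {"translation": [0.002, 0.001, 0.18], "turn": [0, 0, 3.7], "gripper": -0.3}, {"translation": [0.002, 0.001, 0.17], "turn": [0, 0, 3.7], "gripper": -0.3}, {"translation": [0.002, 0.001, 0.13], "turn": [0, 0, 3.7], "gripper": -0.3}, {"translation": [0.002, 0.001, 0.07], "turn": [0, 0, 3.7], "gripper": -0.3}, {"translation": [0.002, 0.001, 0.01], "turn": [0, 0, 3.7], "gripper": -0.3}, {"translation": [0.002, 0.001, -0.03], "turn": [0, 0, 3.7], "gripper": -0.3}, {"translation": [0.002, 0.001, -0.03], "turn": [0, 0, 3.7], "gripper": -0.3}, {"translation": [0.002, 0.001, -0.03], "turn": [0, 0, 3.7], "gripper": -0.3}, {"translation": [0.002, 0.001, -0.03], "turn": [0, 0, 3.7], "gripper": -0.3}])

```text
time_s: 25.2
position: [0.3966, 0.2181, 0.2181]
tcp_rot: [[0.034, 0.999, -0.002], [0.999, -0.034, -0.002], [-0.002, -0.002, -1.0]]
force: [-0.5, 0.4, -0.0]
opening: 0.0295
grip_force: 0.0
```

```bash
python3 - <<'E'
from h import *
a=snap("wrist","w11.png"); b=snap("scene","s11.png")
im=np.zeros((600,800,3),np.uint8); im[:300,:480]=cv2.resize(a,(480,300)); im[300:,:780]=cv2.resize(b[160:340,130:390],(780,540))[240:,:] if 0 else cv2.resize(b[170:340,130:400],(780,300))
cv2.imwrite("pics/m11.png",im); s=env.state(); print(s["time_s"],s["force"],s["grip_force"],s["position"])
E
```

```text
25.3 [ 0.83104595 -0.08706371  1.09002297] 0.0 [0.39697191 0.21808179 0.21817268]
```

View pics/m11.png

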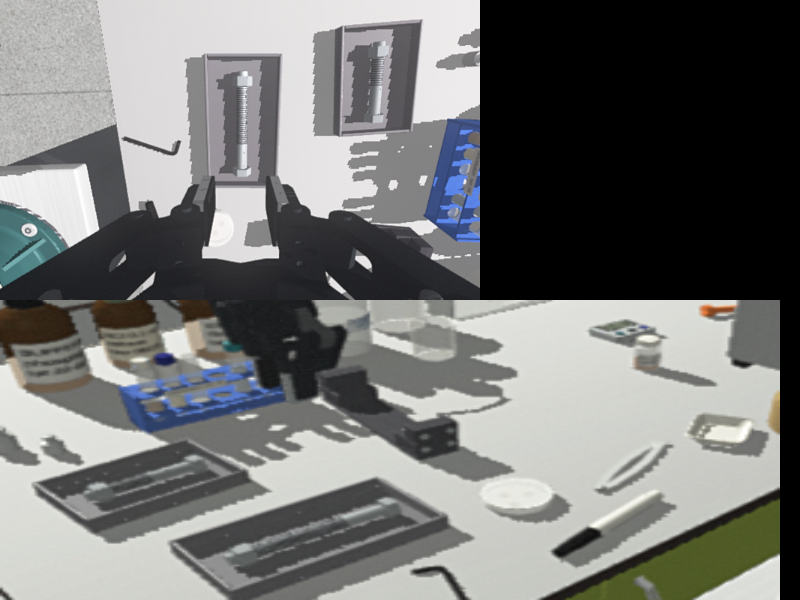

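Both bolts lie flat in their own trays: long at (243,125) and short at (377,82) in the wrist inset. The vial (647,350) and timer (620,330) stand where they were, and the gripper is clear.

```bash
python3 -c "
from plant import env
print(env.job_done())"
```

```text
the job is handed in; nothing more can be done
None
```

I gauged both bolts and laid each one flat in its matching tray, then handed the job in at about 25 s; the vial and timer were not disturbed, and no verdict came back.

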